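Serve the covered bowls on their colour-coded trays

TASK

Serve the snacks: carry the four covered bowls with red, blue, yellow and green lids, one at a time, each to the middle of the small round tray of its own colour. Keep the bowls upright and set them down gently, without dropping them. The two bowls with brown lids are for the staff: leave them where they stand.

Things in the scene. Friction and masses are not known exactly. Their poses are not given: they have to be found in the camera images.
- red_bowl: white covered bowl, red lid and knob (one rigid piece, about 0.22 kg). Rim 88 mm across, foot 52 mm; lid rises from 49 mm at the rim to 58 mm at the knob; the knob, to lift it by, is an upright cylinder 24 mm across, 24 mm tall, on the axis, top 82 mm above the origin. Origin: centre of the foot's underside; z up the axis; yaw means nothing. Stands loose on the counter.
- blue_bowl: white covered bowl, blue lid and knob (one rigid piece, about 0.22 kg). Rim 88 mm across, foot 52 mm; lid rises from 49 mm at the rim to 58 mm at the knob; the knob, to lift it by, is an upright cylinder 24 mm across, 24 mm tall, on the axis, top 82 mm above the origin. Origin: centre of the foot's underside; z up the axis; yaw means nothing. Stands loose on the counter.
- yellow_bowl: white covered bowl, yellow lid and knob (one rigid piece, about 0.22 kg). Rim 88 mm across, foot 52 mm; lid rises from 49 mm at the rim to 58 mm at the knob; the knob, to lift it by, is an upright cylinder 24 mm across, 24 mm tall, on the axis, top 82 mm above the origin. Origin: centre of the foot's underside; z up the axis; yaw means nothing. Stands loose on the counter.
- green_bowl: white covered bowl, green lid and knob (one rigid piece, about 0.22 kg). Rim 88 mm across, foot 52 mm; lid rises from 49 mm at the rim to 58 mm at the knob; the knob, to lift it by, is an upright cylinder 24 mm across, 24 mm tall, on the axis, top 82 mm above the origin. Origin: centre of the foot's underside; z up the axis; yaw means nothing. Stands loose on the counter.
- brown_bowl_a: white covered bowl, dark brown lid and knob (one rigid piece, about 0.22 kg). Rim 88 mm across, foot 52 mm; lid rises from 49 mm at the rim to 58 mm at the knob; the knob, to lift it by, is an upright cylinder 24 mm across, 24 mm tall, on the axis, top 82 mm above the origin. Origin: centre of the foot's underside; z up the axis; yaw means nothing. One of two alike, loose on the counter; not to be moved.
- brown_bowl_b: white covered bowl, dark brown lid and knob (one rigid piece, about 0.22 kg). Rim 88 mm across, foot 52 mm; lid rises from 49 mm at the rim to 58 mm at the knob; the knob, to lift it by, is an upright cylinder 24 mm across, 24 mm tall, on the axis, top 82 mm above the origin. Origin: centre of the foot's underside; z up the axis; yaw means nothing. One of two alike, loose on the counter; not to be moved.
- red_tray: round serving tray, red floor with a dark wooden rim, 114 mm across, fixed to the counter. The floor is 5 mm above the counter, about 102 mm wide inside; the rim is 9 mm high. Origin: centre of its underside, on the counter; z up. Empty at the start. Bowls and trays stand in mixed places, centres at least 110 mm apart.
- blue_tray: round serving tray, blue floor with a dark wooden rim, 114 mm across, fixed to the counter. The floor is 5 mm above the counter, about 102 mm wide inside; the rim is 9 mm high. Origin: centre of its underside, on the counter; z up. Empty at the start. Bowls and trays stand in mixed places, centres at least 110 mm apart.
- yellow_tray: round serving tray, yellow floor with a dark wooden rim, 114 mm across, fixed to the counter. The floor is 5 mm above the counter, about 102 mm wide inside; the rim is 9 mm high. Origin: centre of its underside, on the counter; z up. Empty at the start. Bowls and trays stand in mixed places, centres at least 110 mm apart.
- green_tray: round serving tray, green floor with a dark wooden rim, 114 mm across, fixed to the counter. The floor is 5 mm above the counter, about 102 mm wide inside; the rim is 9 mm high. Origin: centre of its underside, on the counter; z up. Empty at the start. Bowls and trays stand in mixed places, centres at least 110 mm apart.
There are look-alikes about, which are no part of the job. Leave any purple look-alike of the yellow_tray alone.

How it is judged:
By the outcome, as a careful person would: the job done as asked, in the order asked, and still so for the second after the job is handed in, with the robot touching nothing.
It also fails if it takes over 102 s, if anything falls off the work surface, if the arm or the gripper's body presses on something with over 40 N, if the wrist force passes 120 N, or if a joint passes its speed limit or range.

ROBOT

A 6-joint arm with a two-finger parallel gripper is mounted at the origin on the work surface. World frame = base frame: x ahead of the robot, y to its left, z up, the work surface at z = 0. Lengths are in m, angles in rad, forces in N, time in s.
With the tool pointing down it reaches from about 0.25 to 0.725 m from the base axis. Payload 4 kg.
Tool frame: the origin (TCP) lies between the finger pads; the fingertips stand r.finger_overhang ahead of it and the grasp point (between the pads) is the TCP (r.finger_overhang is the distance from the TCP to the fingertips, in m); z points along the fingers, x is the direction in which the jaws open and shut, and the axes are right-handed (so a half turn about z gives the same grasp; the last joint's range is limited). The gripper opens to 85 mm and grips with 20 to 120 N. Pads are 22 mm wide; open, the fingers measure 114 mm over their backs; the gripper's body (76 mm by 85 mm) begins 54 mm behind the grasp point. The pads swing forward as they close: fully open they stand 13 mm farther back than shut.
Start: joints at [-1.292, 0.241, 0.005, 1.335, 0, 1.571], TCP at [0.138, -0.481, 0.25] pointing down, gripper open.
Joint ranges: [-2.72, 2.72], [-1.05, 1.87], [-1.09, 1.28], [-1.99, 2.15], [-1.42, 1.44], [-3.14, 3.14]. Speed limits (rad/s): [2.79, 2.79, 3.14, 3.14, 3.14, 3.14].

INTERFACE

Orientations are given as a 3x3 rotation matrix whose columns are the frame's x, y, z axes.
In Python, from station import r gives the robot as it stands. The module is installed in compiled form; this text tells all that it offers.
- The arm moves only by the shell command python3 -m jog 'ROWS' [FORCE]. ROWS is JSON, a list of rows, each a list of 5 numbers: the shift along the world's x, y, z in m, then the turn about the world's z in rad, then the closure, from 0 (fully open) to 1 (shut). In form: [[x, y, z, roll, gripper], ...]. A call has 1 to 8 rows; each row shifts and turns the commanded pose from where the row before left it; what a row does not reach is not made up. A row lasts 1/10 s, in which the tool goes at most 50 mm and 8.59 degrees, less where a joint would pass 70% of its speed; a pose out of reach is approached as far as the arm can. A call with a gripper value outside its range is refused whole. The fingers move at their own pace and stop on an object; FORCE is the grip in N (left out, the last holds). Time passes only in rows, so rows that do not move let the fingers close. It gives the time, the measured TCP pose, the force and the opening at its end, in the units of the state.
- r.get_obs(): the state, without advancing time (a new reading comes with each control period).
- r.snapshot(name): name is "scene" or "top" or "wrist"; returns (picture, depth): 480x640x3 uint8, red, green, blue; 480x640 float32, m along the optical axis (not along the pixel's ray), 0 where there is no reading.
- r.camera_model(name): a dict with "camera_matrix" (3x3 intrinsics, pixels), "R" (3x3) and "t" (3): a world point X has camera coordinates R X + t. Camera axes: x right, y down, z forward; pixel columns grow to the right and rows downward; lengths in m; the calibration is good to about 2 mm. A picture is of the moment at which its call begins: read the wrist's pose just before it. camera_model takes no time and is no camera call; for the wrist camera it gives the pose at the moment of the call.
- r.finish_job(): hands the job in, once; it reports no verdict.
Trained networks look in the newest picture that a camera, given by its name, has taken for a name from the list of things; names that differ only in an ending like _2 or _b are one class to them, and where a whole thing is asked for, a point or a joint stands for the part that bears it (a point fixed in the world has none). Each returns a list of dicts, best first, with "confidence" (0 to 1); they miss things now and then, are a little off and sometimes report something else, mostly with a low value. They report only what shows in the picture. A call takes as long as a camera call. They do not tell look-alikes from the thing itself.
- r.search_frame(label, camera): "point" ([x, y, z] in m, in world coordinates, good to about 4 mm: the middle of the surface that is visible of it).
- r.landmark_of(label, camera): "point" ([x, y, z] in m, in world coordinates, good to about 4 mm: a listed point, or the origin of a listed thing).
The state is a dict: "t": time; "qpos": joint angles; "dq": joint speeds; "joint_efforts": joint torques, N m; "ee_pos": TCP position; "tool_rot": TCP orientation; "ft_force": force on the tool from outside, world axes, zero at the start; "wrist_torque": the same for the moment, N m; "grip_width": finger opening in m.
Only numpy, scipy, OpenCV 4.12 (cv2) and the standard library are available. Lean on these libraries where they do the work, as an engineer would, in place of code of your own. Each camera call takes 0.05 s, during which the arm holds its last target.

## Working session

There is one attempt and no reset: what is moved stays moved. The work goes in short steps, Python scripts to look and compute and a shell command to move; the robot and the scene stay as the last step left them, time stands still between calls to the robot, and variables do not carry over. Pictures are saved under pics/ and viewed, and the job is handed in when it is done.

```bash
mkdir -p pics
python3 - <<'E'
from station import r
import cv2
o=r.get_obs(); print(o['t'],o['ee_pos'],o['tool_rot'],o['grip_width'],r.finger_overhang)
for n in ("top","scene"):
    p,d=r.snapshot(n); cv2.imwrite(f"pics/{n}0.png",p[:,:,::-1])
    if n=="top":
        import numpy as np
        np.save("top_d.npy",d)
        for l in "red_bowl blue_bowl yellow_bowl green_bowl brown_bowl_a red_tray blue_tray yellow_tray green_tray".split():
            print(l,[(np.round(x['point'],4).tolist(),round(x['confidence'],2)) for x in r.landmark_of(l,n)])
c=r.camera_model("top");print(c)
print(r.get_obs()['t'])
E
```

```text
0.0 [ 0.13744679 -0.48013913  0.24941995] [[ 2.75219244e-01 -9.61381331e-01 -5.51831666e-04]
 [-9.61379331e-01 -2.75219797e-01  1.96070937e-03]
 [-2.03686438e-03 -9.10539219e-06 -9.99997926e-01]] 0.08541610467883072 0.019
red_bowl [([0.3803, 0.2984, -0.0008], 0.96)]
blue_bowl [([0.4583, 0.1618, -0.0036], 0.63)]
yellow_bowl [([0.4887, 0.4039, 0.0043], 0.58)]
green_bowl [([0.4948, -0.4071, 0.0037], 0.63)]
brown_bowl_a [([0.5922, -0.2769, -0.0035], 0.89), ([0.3694, -0.3147, -0.004], 0.87)]
red_tray [([0.6218, -0.1404, 0.0041], 0.79)]
blue_tray [([0.6345, 0.1536, -0.0048], 0.56)]
yellow_tray [([0.746, 0.3539, -0.0025], 0.87), ([0.5807, 0.2951, -0.0036], 0.85)]
green_tray [([0.4692, -0.0108, 0.0018], 0.78), ([0.3672, -0.3153, -0.0052], 0.48)]
{'camera_matrix': array([[496.51223609,   0.        , 328.73073063],
       [  0.        , 496.51223609, 235.6941779 ],
       [  0.        ,   0.        ,   1.        ]]), 'R': array([[-0.07604577, -0.99708876, -0.00557221],
       [-0.97379128,  0.07546797, -0.21455796],
       [ 0.21435386, -0.01089006, -0.97669536]]), 't': array([0.0380023 , 0.54175152, 1.0601413 ])}
0.55
```

View pics/top0.png

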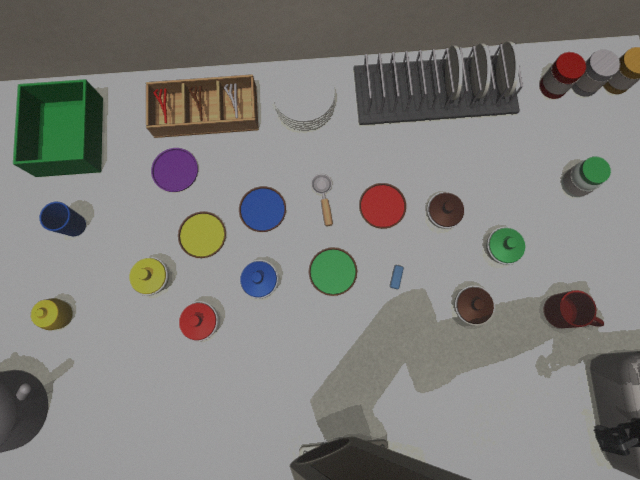

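View pics/scene0.png

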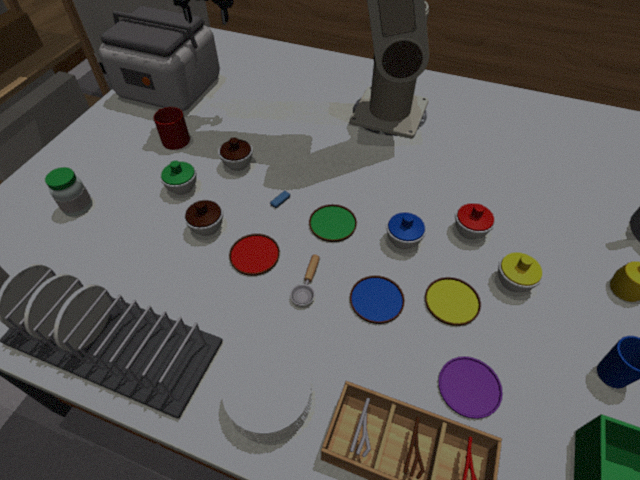

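Candidates in the top image:
- **Red:** bowl (198,321). Possible confusions are the mug (572,310) and the red jar (568,67).
- **Blue:** bowl (258,279), not the cup (60,218).
- **Yellow:** bowl (149,276), not the pot (50,314). Yellow tray (202,235), not the purple one (175,170).
- **Green:** bowl (506,246), not the jar (592,173) or the box (60,130).
- **Brown:** (446,210) and (475,305). These stay where they are.

Next I'll measure positions by segmentation.

```bash
cat > h.py <<'E'
from station import r
import cv2, numpy as np
def at_z(c,uv,z):
    K,R,t=c['camera_matrix'],c['R'],c['t']; C=-R.T@t
    d=R.T@np.linalg.solve(K,np.array([uv[0],uv[1],1.])); return C+d*(z-C[2])/d[2]
def cloud(c,d):
    v,u=np.indices(d.shape); K=c['camera_matrix']
    X=np.stack([(u-K[0,2])/K[0,0]*d,(v-K[1,2])/K[1,1]*d,d],-1)
    return (X-c['t'])@c['R']
def hsv(p): return cv2.cvtColor(p,cv2.COLOR_RGB2HSV)
HUE=dict(red=(0,6),blue=(112,8),yellow=(29,6),green=(66,10))
E
python3 - <<'E'
from h import *
p,d=r.snapshot("top"); c=r.camera_model("top"); P=cloud(c,d); H=hsv(p)
bowls=dict(red=(198,321),blue=(258,279),yellow=(149,276),green=(506,246),brownA=(446,210),brownB=(475,305))
trays=dict(red=(383,206),blue=(263,209),yellow=(202,235),green=(333,271))
vv,uu=np.indices(d.shape)
for k,(u,v) in bowls.items():
    near=np.hypot(uu-u,vv-v)<26
    m=near&(d>0)&(P[...,2]>.074)&(P[...,2]<.095)
    q=P[m]; n=near&(d>0)&(P[...,2]>.03)&(P[...,2]<.06)&(H[...,1]>110)
    (cu,cv),rr=cv2.minEnclosingCircle(np.argwhere(m)[:,::-1].astype(np.float32))
    (ex,ey),ax,_=cv2.fitEllipse(max(cv2.findContours(((H[...,1]>110)&near).astype(np.uint8),0,1)[0],key=cv2.contourArea))
    print('bowl',k,m.sum(),np.median(q,0).round(4),at_z(c,(cu,cv),.082).round(4),round(rr,1),'lid',at_z(c,(ex,ey),.053).round(4),np.round(ax,1), H[v,u])
for k,(u,v) in trays.items():
    near=np.hypot(uu-u,vv-v)<30
    m=(near&(H[...,1]>120)&(H[...,2]>60)&(np.abs((H[...,0].astype(int)-int(H[v,u,0])+90)%180-90)<8)).astype(np.uint8)
    (ex,ey),ax,_=cv2.fitEllipse(max(cv2.findContours(m,0,1)[0],key=cv2.contourArea))
    print('tray',k,at_z(c,(ex,ey),.005).round(4),np.round(ax,1),H[v,u],np.median(P[v-5:v+5,u-5:u+5].reshape(-1,3),0).round(4))
crop=p[150:350,110:530]; cv2.imwrite("pics/crop1.png",cv2.resize(crop[:,:,::-1],None,fx=1.9,fy=1.9))
E
```

```text
bowl red 105 [0.3768 0.2972 0.0816] [0.3773 0.2972 0.082 ] 5.9 lid [0.376  0.2974 0.053 ] [34.7 36.9] [  1 172 141]
bowl blue 97 [0.4591 0.1608 0.0823] [0.459 0.161 0.082] 5.5 lid [0.4585 0.1604 0.053 ] [34.  35.1] [110 164 152]
bowl yellow 100 [0.4849 0.4069 0.0812] [0.4854 0.4068 0.082 ] 5.7 lid [0.4847 0.4067 0.053 ] [33.5 36. ] [ 22 115  73]
bowl green 98 [ 0.4925 -0.4009  0.0813] [ 0.493  -0.4005  0.082 ] 5.7 lid [ 0.4915 -0.4021  0.053 ] [32.3 35.2] [66 88 58]Traceback (most recent call last):
  File "<stdin>", line 11, in <module>
cv2.error: OpenCV(4.12.0) /io/opencv/modules/imgproc/src/shapedescr.cpp:361: error: (-201:Incorrect size of input array) There should be at least 5 points to fit the ellipse in function 'fitEllipseNoDirect'
```

Run:
```python
from h import *
p,d=r.snapshot("top"); c=r.camera_model("top"); P=cloud(c,d); H=hsv(p)
trays=dict(red=(383,206),blue=(263,209),yellow=(202,235),green=(333,271))
vv,uu=np.indices(d.shape)
for k,(u,v) in dict(brownA=(446,210),brownB=(475,305)).items():
    m=(np.hypot(uu-u,vv-v)<26)&(d>0)&(P[...,2]>.074)&(P[...,2]<.095); print(k,np.median(P[m],0).round(4))
for k,(u,v) in trays.items():
    near=np.hypot(uu-u,vv-v)<30
    m=(near&(H[...,1]>120)&(H[...,2]>60)&(np.abs((H[...,0].astype(int)-int(H[v,u,0])+90)%180-90)<8)).astype(np.uint8)
    (ex,ey),ax,_=cv2.fitEllipse(max(cv2.findContours(m,0,1)[0],key=cv2.contourArea))
    print('tray',k,at_z(c,(ex,ey),.005).round(4),np.round(ax,1),H[v,u],np.median(P[v-5:v+5,u-5:u+5].reshape(-1,3),0).round(4))
crop=p[150:350,110:530]; cv2.imwrite("pics/crop1.png",cv2.resize(crop[:,:,::-1],None,fx=1.9,fy=1.9))
```

```text
brownA [ 0.5855 -0.2761  0.0814]
brownB [ 0.3645 -0.3108  0.0814]
tray red [ 0.6181 -0.1378  0.005 ] [41.7 43.7] [  0 184 151] [ 0.6186 -0.1382  0.0043]
tray blue [0.6324 0.1498 0.005 ] [40.3 42.4] [111 168 141] [0.6338 0.1489 0.0048]
tray yellow [0.5803 0.2957 0.005 ] [41.5 44.3] [ 31 158 157] [0.581  0.2962 0.0049]
tray green [ 0.4696 -0.0065  0.005 ] [42.7 43.2] [ 66 135 140] [ 0.4715 -0.0067  0.0044]
```

View pics/crop1.png

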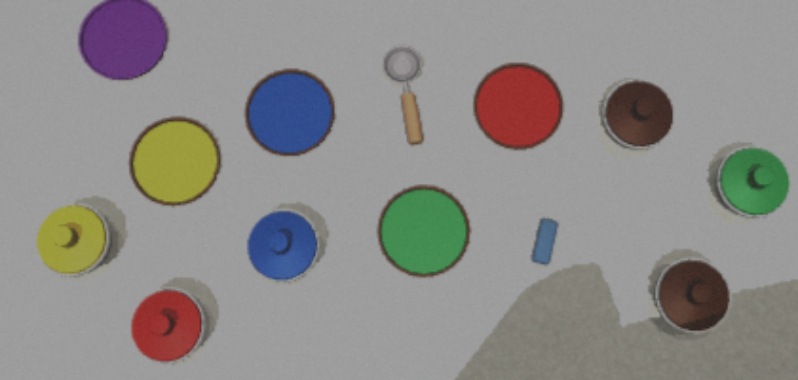

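The crop matches the list: six bowls with knobs, four coloured trays, and the purple look-alike at the top left. I'll go to the red bowl first, turning the jaws along world x.

```bash
python3 -m jog '[[0.035,0.04,0,0.144,0],[0.035,0.04,0,0.144,0],[0.035,0.04,0,0.144,0],[0.035,0.04,0,0.144,0],[0.035,0.04,0,0.144,0],[0.035,0.04,0,0.144,0],[0.035,0.04,0,0.144,0],[0.035,0.04,0,0.144,0]]' 40
python3 -m jog '[[0,0.04,0,0.14,0],[0,0.04,0,0,0],[0,0.04,0,0,0],[0,0.04,0,0,0],[-0.005,0.04,0,0,0],[-0.005,0.04,0,0,0],[-0.005,0.04,0,0,0],[-0.005,0.04,0,0,0]]'
```

```text
t: 1.45
ee_pos: [0.4021, -0.178, 0.2507]
tool_rot: [[0.991, -0.134, 0.001], [-0.134, -0.991, -0.001], [0.001, 0.0, -1.0]]
ft_force: [0.9, -0.7, 0.0]
grip_width: 0.0854
t: 2.25
ee_pos: [0.3806, 0.142, 0.2506]
tool_rot: [[1.0, 0.0, 0.001], [0.0, -1.0, 0.0], [0.001, -0.0, -1.0]]
ft_force: [0.3, 0.0, 0.2]
grip_width: 0.0856
```

```bash
python3 -m jog '[[0,0.035,-0.02,0,0],[0,0.035,-0.02,0,0],[0,0.035,-0.02,0,0],[-0.01,0.02,-0.02,0,0],[-0.01,0.008,0,0,0],[0,0,0,0,0],[0,0,0,0,0],[0,0,0,0,0]]'
```

```text
t: 3.05
ee_pos: [0.362, 0.2729, 0.1716]
tool_rot: [[1.0, -0.001, 0.002], [-0.001, -1.0, 0.001], [0.002, -0.001, -1.0]]
ft_force: [0.6, 0.6, 0.2]
grip_width: 0.0853
```

```bash
python3 -m jog '[[0.008,0.013,-0.02,0,0],[0.007,0.011,-0.02,0,0],[0,0,-0.015,0,0],[0,0,0,0,0],[0,0,0,0,0]]'
python3 - <<'E'
from h import *
c=r.camera_model("wrist");p,d=r.snapshot("wrist"); cv2.imwrite("pics/w1.png",p[:,:,::-1])
P=cloud(c,d);m=(d>0)&(P[...,2]>.076)&(P[...,2]<.09)&(np.hypot(P[...,0]-.377,P[...,1]-.297)<.03)
print(m.sum(),np.median(P[m],0) if m.any() else 0, P[m].min(0),P[m].max(0))
E
```

```text
t: 3.55
ee_pos: [0.3765, 0.2967, 0.116]
tool_rot: [[1.0, -0.001, 0.0], [-0.001, -1.0, 0.0], [0.0, -0.0, -1.0]]
ft_force: [0.5, 0.5, -0.2]
grip_width: 0.0852
2214 [0.37633966 0.29968368 0.08260411] [0.36441354 0.28618111 0.07600107] [0.38815824 0.31018971 0.08469819]
```

View pics/w1.png

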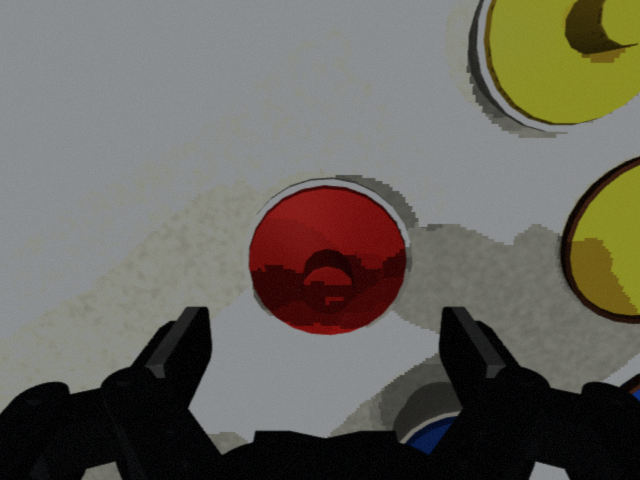

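The wrist view shows the red knob (330,280) midway between the jaws. I'll descend and grip.

```bash
python3 -m jog '[[0,0.001,-0.015,0,0],[0,0,-0.015,0,0],[0,0,-0.005,0,0],[0,0,0,0,0.5],[0,0,0,0,0.5],[0,0,0,0,1],[0,0,0,0,1],[0,0,0,0,1]]' 50
python3 -m jog '[[0,0,0,0,1],[0,0,0,0,1],[0,0,0,0,1]]'
```

```text
t: 4.4
ee_pos: [0.3767, 0.2988, 0.0811]
tool_rot: [[1.0, -0.0, 0.002], [-0.0, -1.0, 0.001], [0.002, -0.001, -1.0]]
ft_force: [1.1, -0.1, 3.3]
grip_width: 0.0218
t: 4.7
ee_pos: [0.3767, 0.2988, 0.081]
tool_rot: [[1.0, -0.0, 0.002], [-0.0, -1.0, 0.001], [0.002, -0.001, -1.0]]
ft_force: [-0.2, -1.2, 4.7]
grip_width: 0.0222
```

```bash
python3 -m jog '[[0,0,0.01,0,1],[0,0,0.015,0,1],[0,0,0.02,0,1],[0,0,0.025,0,1],[0,0,0.025,0,1],[0,0,0.02,0,1],[0,0,0.005,0,1],[0,0,0,0,1]]'
python3 - <<'E'
from h import *
p,d=r.snapshot("scene"); cv2.imwrite("pics/s1.png",p[:,:,::-1])
E
```

```text
t: 5.5
ee_pos: [0.376, 0.2984, 0.2006]
tool_rot: [[1.0, 0.0, 0.0], [0.0, -1.0, 0.0], [0.0, -0.0, -1.0]]
ft_force: [0.5, -0.3, -1.9]
grip_width: 0.0217
```

View pics/s1.png

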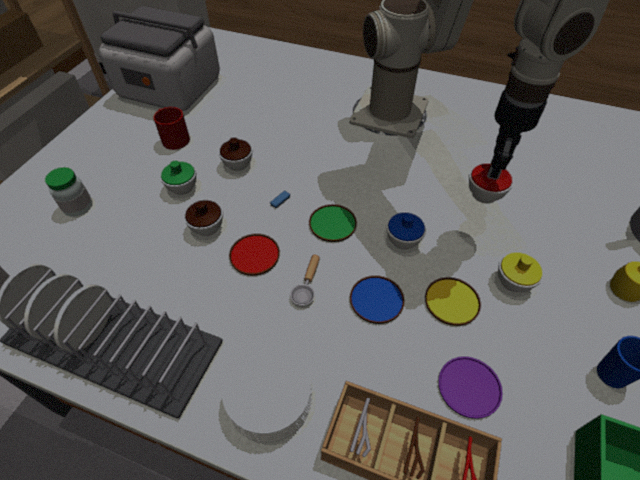

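Red is held upright at (490,180) in the scene view. Next I carry it to the red tray at (0.618,-0.137).

```bash
python3 -m jog '[[0.005,-0.01,0,0,1],[0.01,-0.02,0,0,1],[0.015,-0.027,0,0,1],[0.015,-0.027,0,0,1],[0.015,-0.027,0,0,1],[0.015,-0.027,0,0,1],[0.015,-0.027,0,0,1],[0.015,-0.027,0,0,1]]'
python3 -m jog '[[0.015,-0.027,0,0,1],[0.015,-0.027,0,0,1],[0.015,-0.027,0,0,1],[0.015,-0.027,0,0,1],[0.015,-0.027,0,0,1],[0.015,-0.027,0,0,1],[0.008,-0.015,0,0,1],[0,0,0,0,1]]'
python3 -m jog '[[0,0,0,0,1],[0,0,0,0,1]]'
```

```text
t: 6.35
ee_pos: [0.4806, 0.1042, 0.1988]
tool_rot: [[1.0, -0.001, -0.003], [-0.001, -1.0, -0.001], [-0.003, 0.001, -1.0]]
ft_force: [0.9, -0.2, -2.2]
grip_width: 0.022
t: 7.15
ee_pos: [0.579, -0.0731, 0.1987]
tool_rot: [[1.0, -0.003, -0.002], [-0.003, -1.0, -0.0], [-0.002, 0.0, -1.0]]
ft_force: [-0.0, 0.5, -2.1]
grip_width: 0.0219
t: 7.35
ee_pos: [0.5782, -0.0698, 0.1998]
tool_rot: [[1.0, 0.001, -0.002], [0.001, -1.0, 0.001], [-0.002, -0.001, -1.0]]
ft_force: [-0.9, -0.2, -1.7]
grip_width: 0.0224
```

```bash
python3 -m jog '[[0.01,-0.017,0,0,1],[0.012,-0.02,0,0,1],[0.012,-0.02,-0.01,0,1],[0.006,-0.01,-0.02,0,1],[0,0,-0.025,0,1],[0,0,-0.02,0,1],[0,0,-0.01,0,1],[0,0,0,0,1]]'
python3 -m jog '[[0,0,0,0,1]]'
```

```text
t: 8.15
ee_pos: [0.6176, -0.1364, 0.1136]
tool_rot: [[1.0, 0.001, -0.004], [0.001, -1.0, 0.001], [-0.004, -0.001, -1.0]]
ft_force: [-0.5, -0.7, -2.3]
grip_width: 0.0223
t: 8.25
ee_pos: [0.6194, -0.137, 0.1162]
tool_rot: [[1.0, 0.001, 0.001], [0.001, -1.0, -0.0], [0.001, 0.0, -1.0]]
ft_force: [0.7, 0.4, -2.4]
grip_width: 0.0219
```

```bash
python3 -m jog '[[0,0,-0.01,0,1],[0,0,-0.009,0,1],[0,0,-0.004,0,1],[0,0,-0.002,0,1],[0,0,0,0,1],[0,0,0,0,1]]'
python3 -m jog '[[0,0,-0.001,0,1],[0,0,-0.001,0,1],[0,0,0,0,1]]'
```

```text
t: 8.85
ee_pos: [0.6192, -0.1378, 0.0905]
tool_rot: [[1.0, -0.0, 0.0], [-0.0, -1.0, -0.0], [0.0, 0.0, -1.0]]
ft_force: [0.6, -0.1, -1.5]
grip_width: 0.0222
t: 9.15
ee_pos: [0.619, -0.1377, 0.0883]
tool_rot: [[1.0, -0.0, -0.0], [-0.0, -1.0, 0.0], [-0.0, -0.0, -1.0]]
ft_force: [-0.6, 0.2, -1.3]
grip_width: 0.0223
```

```bash
python3 -m jog '[[0,0,-0.001,0,1],[0,0,0,0,1]]'
python3 -m jog '[[0,0,-0.001,0,1],[0,0,0,0,1]]'
```

```text
t: 9.35
ee_pos: [0.6189, -0.1376, 0.0872]
tool_rot: [[1.0, -0.0, -0.0], [-0.0, -1.0, 0.0], [-0.0, -0.0, -1.0]]
ft_force: [0.3, -0.2, -2.5]
grip_width: 0.0223
t: 9.55
ee_pos: [0.6191, -0.1377, 0.0863]
tool_rot: [[1.0, -0.0, 0.0], [-0.0, -1.0, -0.0], [0.0, 0.0, -1.0]]
ft_force: [0.6, -0.5, -2.4]
grip_width: 0.022
```

```bash
python3 -m jog '[[0,0,-0.001,0,1],[0,0,0,0,1]]'
python3 -m jog '[[0,0,-0.001,0,1],[0,0,0,0,1]]'
```

```text
t: 9.75
ee_pos: [0.6193, -0.1377, 0.0861]
tool_rot: [[1.0, -0.0, 0.001], [-0.0, -1.0, -0.0], [0.001, 0.0, -1.0]]
ft_force: [-1.3, 0.5, 2.7]
grip_width: 0.0222
t: 9.95
ee_pos: [0.6196, -0.1378, 0.086]
tool_rot: [[1.0, 0.0, 0.002], [0.0, -1.0, -0.0], [0.002, 0.0, -1.0]]
ft_force: [-2.2, 0.6, 6.7]
grip_width: 0.0222
```

Contact at 0.086. Release and go up, then look.

```bash
python3 -m jog '[[0,0,0,0,0.7],[0,0,0,0,0.6],[0,0,0,0,0.4],[0,0,0.005,0,0.2],[0,0,0.03,0,0],[0,0,0.04,0,0],[0,0.01,0.04,0,0],[-0.02,0.03,0,0,0]]'
python3 -m jog '[[-0.02,0.037,0,0,0],[-0.02,0.037,0,0,0],[-0.02,0.037,0,0,0],[-0.02,0.037,0,0,0],[-0.02,0.037,0,0,0],[-0.02,0.037,0,0,0],[-0.01,0.02,0,0,0],[0,0,0,0,0]]'
python3 - <<'E'
from h import *
p,d=r.snapshot("top"); c=r.camera_model("top"); cv2.imwrite("pics/t2.png",p[:,:,::-1])
P=cloud(c,d);m=(d>0)&(P[...,2]>.078)&(P[...,2]<.1)&(np.hypot(P[...,0]-.618,P[...,1]+.138)<.03)
print(m.sum(),np.median(P[m],0))
E
```

```text
t: 10.75
ee_pos: [0.6048, -0.1, 0.2067]
tool_rot: [[1.0, -0.003, 0.016], [-0.003, -1.0, -0.003], [0.016, 0.003, -1.0]]
ft_force: [0.8, 1.2, 0.7]
grip_width: 0.0852
t: 11.55
ee_pos: [0.4677, 0.1467, 0.1998]
tool_rot: [[1.0, 0.005, 0.0], [0.005, -1.0, 0.001], [0.0, -0.001, -1.0]]
ft_force: [-0.4, -1.3, -0.2]
grip_width: 0.0852
90 [ 0.61861093 -0.13712003  0.08608528]
```

View pics/t2.png

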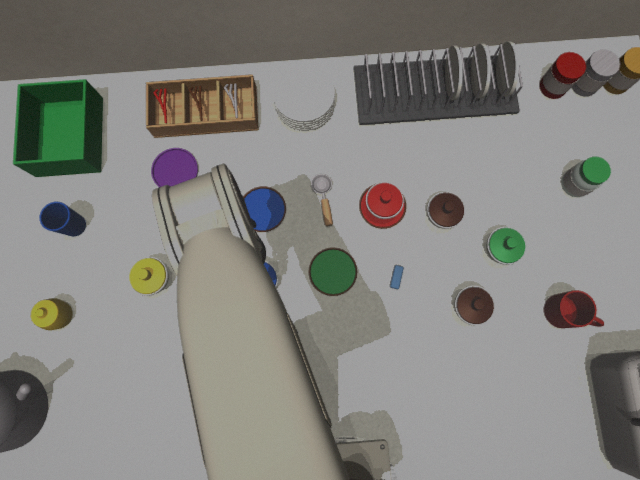

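The red bowl stands at (385,205) in the middle of its tray. Measured (0.6186,-0.1371) against the tray's (0.618,-0.138). Blue is next.

```bash
python3 -m jog '[[-0.009,0.015,-0.02,0,0],[0,0,-0.035,0,0],[0,0,-0.025,0,0],[0,0,0,0,0],[0,0,0,0,0]]'
python3 - <<'E'
from h import *
c=r.camera_model("wrist");p,d=r.snapshot("wrist")
P=cloud(c,d);m=(d>0)&(P[...,2]>.076)&(P[...,2]<.09)&(np.hypot(P[...,0]-.459,P[...,1]-.161)<.03)
print(m.sum(),np.median(P[m],0), P[m].min(0),P[m].max(0))
E
```

```text
t: 12.1
ee_pos: [0.4605, 0.1585, 0.1195]
tool_rot: [[1.0, -0.001, -0.0], [-0.001, -1.0, -0.0], [-0.0, 0.0, -1.0]]
ft_force: [0.3, 0.3, -0.0]
grip_width: 0.0854
2132 [0.45899374 0.16215492 0.0825981 ] [0.4474579  0.14905889 0.07603703] [0.47077739 0.17244796 0.08487496]
```

```bash
python3 -m jog '[[-0.0015,0.0025,-0.015,0,0],[0,0,-0.015,0,0],[0,0,-0.007,0,0],[0,0,0,0,0.5],[0,0,0,0,0.5],[0,0,0,0,1],[0,0,0,0,1],[0,0,0,0,1]]' 50
python3 -m jog '[[0,0,0,0,1],[0,0,0,0,1]]'
```

```text
t: 12.95
ee_pos: [0.4593, 0.1621, 0.0831]
tool_rot: [[1.0, -0.0, 0.002], [-0.0, -1.0, 0.001], [0.002, -0.001, -1.0]]
ft_force: [0.6, -0.1, 3.9]
grip_width: 0.0221
t: 13.15
ee_pos: [0.4594, 0.1621, 0.0831]
tool_rot: [[1.0, -0.0, 0.002], [-0.0, -1.0, 0.001], [0.002, -0.001, -1.0]]
ft_force: [1.0, -0.9, 6.2]
grip_width: 0.0222
```

```bash
python3 -m jog '[[0,0,0.01,0,1],[0,0,0.015,0,1],[0,0,0.02,0,1],[0,0,0.02,0,1],[0,0,0.01,0,1],[0.01,-0.001,0,0,1],[0.018,-0.001,0,0,1],[0.02,-0.001,0,0,1]]'
python3 -m jog '[[0.025,-0.002,0,0,1],[0.025,-0.002,0,0,1],[0.025,-0.002,0,0,1],[0.02,-0.002,0,0,1],[0.02,0,0,0,1],[0.01,0,0,0,1],[0,0,0,0,1],[0,0,0,0,1]]'
```

```text
t: 13.95
ee_pos: [0.5066, 0.1586, 0.1562]
tool_rot: [[1.0, 0.0, -0.002], [0.0, -1.0, -0.001], [-0.002, 0.001, -1.0]]
ft_force: [-1.0, 0.8, -2.5]
grip_width: 0.0221
t: 14.75
ee_pos: [0.6308, 0.1505, 0.1555]
tool_rot: [[1.0, -0.0, -0.003], [-0.0, -1.0, -0.001], [-0.003, 0.001, -1.0]]
ft_force: [-0.2, -1.3, -1.8]
grip_width: 0.0219
```

```bash
python3 -m jog '[[0.001,0,-0.02,0,1],[0,0,-0.02,0,1],[0,0,-0.013,0,1],[0,0,-0.006,0,1],[0,0,-0.003,0,1],[0,0,0,0,1],[0,0,0,0,1]]'
```

```text
t: 15.45
ee_pos: [0.6331, 0.151, 0.0963]
tool_rot: [[1.0, 0.0, 0.002], [0.0, -1.0, 0.0], [0.002, -0.0, -1.0]]
ft_force: [1.0, -0.2, -1.7]
grip_width: 0.0221
```

```bash
python3 -m jog '[[0,0,-0.003,0,1],[0,0,-0.002,0,1],[0,0,-0.001,0,1],[0,0,0,0,1]]'
python3 -m jog '[[0,0,-0.001,0,1],[0,0,0,0,1]]'
python3 -m jog '[[0,0,-0.001,0,1],[0,0,0,0,1]]'
```

```text
t: 15.85
ee_pos: [0.6323, 0.1508, 0.0891]
tool_rot: [[1.0, -0.0, -0.0], [-0.0, -1.0, -0.0], [-0.0, 0.0, -1.0]]
ft_force: [-0.3, 0.2, -1.4]
grip_width: 0.022
t: 16.05
ee_pos: [0.6326, 0.1509, 0.0883]
tool_rot: [[1.0, 0.0, 0.0], [0.0, -1.0, 0.0], [0.0, -0.0, -1.0]]
ft_force: [-0.0, 0.2, -2.3]
grip_width: 0.0223
t: 16.25
ee_pos: [0.6329, 0.1509, 0.0881]
tool_rot: [[1.0, -0.0, 0.001], [-0.0, -1.0, 0.0], [0.001, -0.0, -1.0]]
ft_force: [-0.7, -0.0, 2.4]
grip_width: 0.0217
```

Contact. Release and move to the yellow bowl.

```bash
python3 -m jog '[[0,0,-0.0005,0,1],[0,0,0,0,0.7],[0,0,0,0,0.6],[0,0,0,0,0.4],[0,0,0.005,0,0.2],[0,0,0.03,0,0],[0,0,0.04,0,0],[0,0.01,0.03,0,0]]'
python3 -m jog '[[-0.02,0.035,0,0,0],[-0.02,0.035,0,0,0],[-0.02,0.035,0,0,0],[-0.02,0.035,0,0,0],[-0.02,0.035,0,0,0],[-0.02,0.035,0,0,0],[-0.02,0.03,0,0,0],[0,0,0,0,0]]'
python3 - <<'E'
from h import *
p,d=r.snapshot("top"); c=r.camera_model("top"); cv2.imwrite("pics/t3.png",p[:,:,::-1])
P=cloud(c,d);m=(d>0)&(P[...,2]>.078)&(P[...,2]<.1)&(np.hypot(P[...,0]-.633,P[...,1]-.150)<.03)
print(m.sum(),np.median(P[m],0))
c=r.camera_model("wrist");p,d=r.snapshot("wrist"); cv2.imwrite("pics/w3.png",p[:,:,::-1])
E
```

```text
t: 17.05
ee_pos: [0.633, 0.1599, 0.1943]
tool_rot: [[1.0, -0.002, 0.002], [-0.002, -1.0, -0.0], [0.002, 0.0, -1.0]]
ft_force: [0.8, 0.9, 0.3]
grip_width: 0.0856
t: 17.85
ee_pos: [0.4896, 0.405, 0.192]
tool_rot: [[1.0, 0.007, -0.001], [0.007, -1.0, 0.002], [-0.001, -0.002, -1.0]]
ft_force: [0.7, 0.2, 1.1]
grip_width: 0.0854
94 [0.63183675 0.14978315 0.08618386]
```

View pics/t3.png

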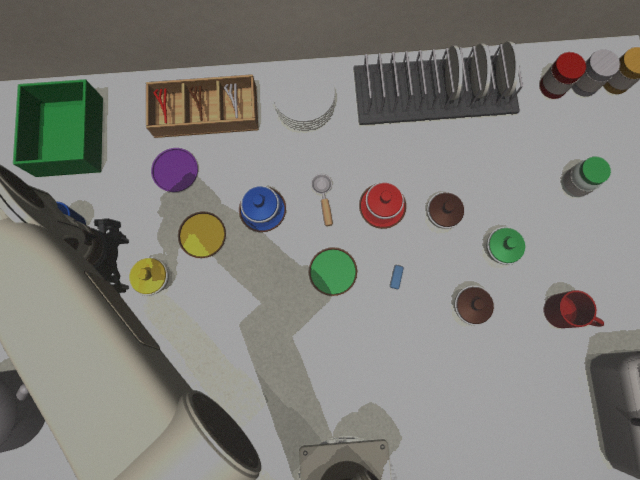

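Blue stands centred at (262,208): (0.632,0.150). Next is the yellow bowl at (149,276). The pot is farther left.

```bash
python3 -m jog '[[-0.004,0.002,-0.025,0,0],[0,0,-0.03,0,0],[0,0,-0.017,0,0],[0,0,0,0,0],[0,0,0,0,0]]'
python3 - <<'E'
from h import *
c=r.camera_model("wrist");p,d=r.snapshot("wrist")
P=cloud(c,d);m=(d>0)&(P[...,2]>.076)&(P[...,2]<.09)&(np.hypot(P[...,0]-.485,P[...,1]-.407)<.03)
print(m.sum(),np.median(P[m],0), P[m].min(0),P[m].max(0))
cv2.imwrite("pics/w4.png",p[:,:,::-1])
E
```

```text
t: 18.45
ee_pos: [0.4893, 0.4019, 0.1201]
tool_rot: [[1.0, -0.002, -0.0], [-0.002, -1.0, -0.0], [-0.0, 0.0, -1.0]]
ft_force: [-0.3, -0.8, 0.7]
grip_width: 0.0855
2147 [0.48552272 0.40912512 0.0825834 ] [0.47368424 0.39595247 0.07600365] [0.49683792 0.419724   0.08453725]
```

View pics/w4.png

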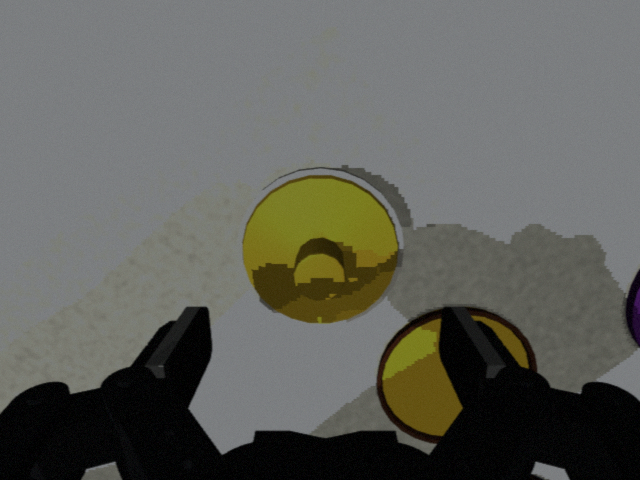

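```bash
python3 -m jog '[[-0.004,0.006,-0.002,0,0],[0,0,-0.015,0,0],[0,0,-0.015,0,0],[0,0,-0.006,0,0],[0,0,0,0,0.5],[0,0,0,0,0.5],[0,0,0,0,1],[0,0,0,0,1]]' 50
python3 -m jog '[[0,0,0,0,1],[0,0,0,0,1],[0,0,0,0,1]]'
```

```text
t: 19.3
ee_pos: [0.485, 0.4092, 0.0828]
tool_rot: [[1.0, -0.0, 0.001], [-0.0, -1.0, 0.001], [0.001, -0.001, -1.0]]
ft_force: [0.2, -0.5, 0.5]
grip_width: 0.0278
t: 19.6
ee_pos: [0.4853, 0.4092, 0.0828]
tool_rot: [[1.0, -0.0, 0.002], [-0.0, -1.0, 0.001], [0.002, -0.001, -1.0]]
ft_force: [1.2, -0.1, 3.7]
grip_width: 0.0219
```

```bash
python3 -m jog '[[0,0,0.01,0,1],[0,0,0.015,0,1],[0,0,0.02,0,1],[0,0,0.02,0,1],[0,0,0.01,0,1],[0.008,-0.01,0,0,1],[0.015,-0.018,0,0,1],[0.018,-0.021,0,0,1]]'
python3 -m jog '[[0.018,-0.021,0,0,1],[0.018,-0.021,0,0,1],[0.012,-0.014,0,0,1],[0.006,-0.007,0,0,1],[0,0,0,0,1],[0,0,0,0,1]]'
```

```text
t: 20.4
ee_pos: [0.525, 0.3588, 0.1553]
tool_rot: [[1.0, 0.002, -0.002], [0.002, -1.0, -0.002], [-0.002, 0.002, -1.0]]
ft_force: [-0.9, -0.2, -2.6]
grip_width: 0.0219
t: 21.0
ee_pos: [0.5789, 0.2973, 0.1564]
tool_rot: [[1.0, 0.0, -0.001], [0.0, -1.0, 0.0], [-0.001, -0.0, -1.0]]
ft_force: [-0.5, 1.0, -1.4]
grip_width: 0.022
```

```bash
python3 -m jog '[[0.001,0,-0.02,0,1],[0,0,-0.02,0,1],[0,0,-0.013,0,1],[0,0,-0.006,0,1],[0,0,-0.003,0,1],[0,0,0,0,1],[0,0,0,0,1]]'
python3 -m jog '[[0,0,-0.002,0,1],[0,0,-0.002,0,1],[0,0,0,0,1],[0,0,0,0,1]]'
```

```text
t: 21.7
ee_pos: [0.581, 0.2972, 0.0958]
tool_rot: [[1.0, 0.0, 0.002], [0.0, -1.0, 0.001], [0.002, -0.001, -1.0]]
ft_force: [0.5, 1.5, -1.6]
grip_width: 0.0218
t: 22.1
ee_pos: [0.5805, 0.2967, 0.0908]
tool_rot: [[1.0, -0.0, -0.0], [-0.0, -1.0, -0.0], [-0.0, 0.0, -1.0]]
ft_force: [-0.1, -1.1, -2.4]
grip_width: 0.0219
```

```bash
python3 -m jog '[[0,0,-0.001,0,1],[0,0,-0.001,0,1],[0,0,0,0,1]]'
python3 -m jog '[[0,0,-0.001,0,1],[0,0,0,0,1]]'
python3 -m jog '[[0,0,-0.001,0,1],[0,0,0,0,1]]'
```

```text
t: 22.4
ee_pos: [0.5804, 0.2968, 0.0886]
tool_rot: [[1.0, 0.0, -0.0], [0.0, -1.0, -0.0], [-0.0, 0.0, -1.0]]
ft_force: [0.4, 0.2, -2.1]
grip_width: 0.0224
t: 22.6
ee_pos: [0.5806, 0.2969, 0.0879]
tool_rot: [[1.0, -0.0, 0.0], [-0.0, -1.0, 0.0], [0.0, -0.0, -1.0]]
ft_force: [1.1, -0.2, -2.4]
grip_width: 0.0219
t: 22.8
ee_pos: [0.5809, 0.297, 0.0877]
tool_rot: [[1.0, -0.0, 0.001], [-0.0, -1.0, 0.001], [0.001, -0.001, -1.0]]
ft_force: [-0.7, -1.3, 3.3]
grip_width: 0.0221
```

Contact. Release and travel to the green bowl at (0.493,-0.401).

```bash
python3 -m jog '[[0,0,-0.0005,0,1],[0,0,0,0,0.7],[0,0,0,0,0.6],[0,0,0,0,0.4],[0,0,0.005,0,0.2],[0,0,0.03,0,0],[0,0,0.04,0,0],[0,-0.01,0.03,0,0]]'
python3 -m jog '[[-0.005,-0.035,0,0,0],[-0.005,-0.04,0,0,0],[-0.005,-0.045,0,0,0],[-0.005,-0.045,0,0,0],[-0.005,-0.045,0,0,0],[-0.005,-0.045,0,0,0],[-0.005,-0.045,0,0,0],[-0.005,-0.045,0,0,0]]'
python3 -m jog '[[-0.005,-0.045,0,0,0],[-0.005,-0.045,0,0,0],[-0.005,-0.045,0,0,0],[-0.005,-0.045,0,0,0],[-0.005,-0.045,0,0,0],[-0.005,-0.045,0,0,0],[-0.005,-0.02,0,0,0],[0,0,0,0,0]]'
python3 - <<'E'
from h import *
p,d=r.snapshot("top"); c=r.camera_model("top"); cv2.imwrite("pics/t4.png",p[:,:,::-1])
P=cloud(c,d);m=(d>0)&(P[...,2]>.078)&(P[...,2]<.1)&(np.hypot(P[...,0]-.581,P[...,1]-.297)<.03)
print(m.sum(),np.median(P[m],0))
E
```

```text
t: 23.6
ee_pos: [0.5808, 0.288, 0.1936]
tool_rot: [[1.0, 0.002, 0.002], [0.002, -1.0, 0.001], [0.002, -0.001, -1.0]]
ft_force: [0.8, -0.3, 0.3]
grip_width: 0.0853
t: 24.4
ee_pos: [0.5401, -0.0599, 0.1918]
tool_rot: [[1.0, 0.0, 0.001], [0.0, -1.0, -0.0], [0.001, 0.0, -1.0]]
ft_force: [0.5, 1.2, 0.9]
grip_width: 0.0857
t: 25.2
ee_pos: [0.5044, -0.3514, 0.1911]
tool_rot: [[1.0, -0.005, 0.0], [-0.005, -1.0, -0.001], [0.0, 0.001, -1.0]]
ft_force: [1.0, 0.4, 0.2]
grip_width: 0.0857
96 [0.58037878 0.29585973 0.08614118]
```

View pics/t4.png

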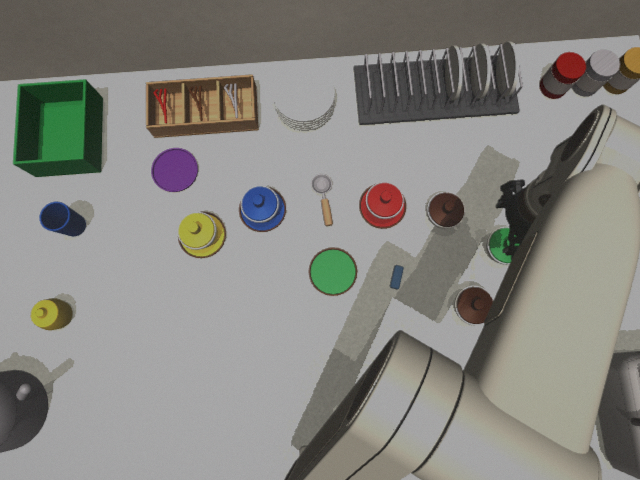

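Yellow stands centred at (201,233): (0.580,0.296). Next is the green bowl.

```bash
python3 -m jog '[[-0.006,-0.025,0,0,0],[-0.005,-0.025,-0.02,0,0],[0,0,-0.035,0,0],[0,0,-0.015,0,0],[0,0,0,0,0],[0,0,0,0,0]]'
python3 - <<'E'
from h import *
c=r.camera_model("wrist");p,d=r.snapshot("wrist")
P=cloud(c,d);m=(d>0)&(P[...,2]>.076)&(P[...,2]<.09)&(np.hypot(P[...,0]-.493,P[...,1]+.401)<.03)
print(m.sum(),np.median(P[m],0), P[m].min(0),P[m].max(0))
cv2.imwrite("pics/w5.png",p[:,:,::-1])
E
```

```text
t: 25.85
ee_pos: [0.4952, -0.397, 0.1218]
tool_rot: [[1.0, 0.002, 0.0], [0.002, -1.0, 0.0], [0.0, -0.0, -1.0]]
ft_force: [-0.6, 0.6, 0.5]
grip_width: 0.0856
2027 [ 0.49222781 -0.40167822  0.08260199] [ 0.48023017 -0.41507132  0.07604902] [ 0.50383008 -0.39107574  0.08497013]
```

View pics/w5.png

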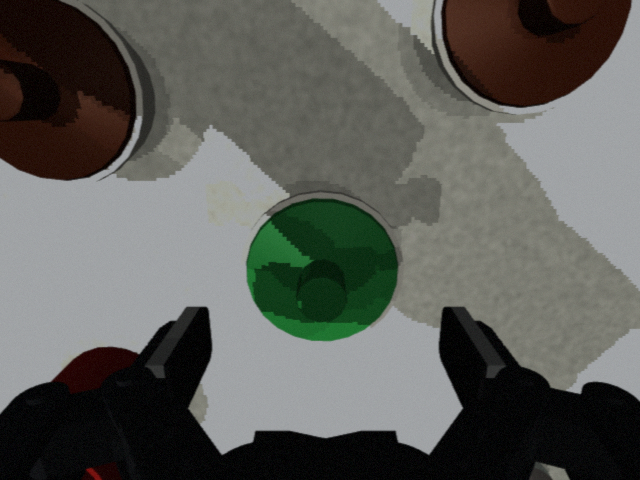

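The wrist view shows the green knob (322,290) between the jaws and the mug well clear at the lower left. Grip.

```bash
python3 -m jog '[[-0.003,-0.005,-0.003,0,0],[0,0,-0.015,0,0],[0,0,-0.015,0,0],[0,0,-0.006,0,0],[0,0,0,0,0.5],[0,0,0,0,0.5],[0,0,0,0,1],[0,0,0,0,1]]' 50
python3 -m jog '[[0,0,0,0,1],[0,0,0,0,1],[0,0,0,0,1]]'
```

```text
t: 26.7
ee_pos: [0.492, -0.4036, 0.0833]
tool_rot: [[1.0, 0.0, 0.001], [0.0, -1.0, -0.001], [0.001, 0.001, -1.0]]
ft_force: [0.0, 0.0, -0.5]
grip_width: 0.0284
t: 27.0
ee_pos: [0.4923, -0.4036, 0.0833]
tool_rot: [[1.0, 0.0, 0.002], [0.0, -1.0, -0.001], [0.002, 0.001, -1.0]]
ft_force: [1.4, 0.1, 4.9]
grip_width: 0.0221
```

```bash
python3 -m jog '[[0,0,0.01,0,1],[0,0,0.015,0,1],[0,0,0.025,0,1],[0,0,0.03,0,1],[0,0,0.025,0,1],[0,0,0.01,0,1],[0,0.01,0,0,1],[0,0.02,0,0,1]]'
python3 -m jog '[[-0.002,0.03,0,0,1],[-0.002,0.03,0,0,1],[-0.002,0.03,0,0,1],[-0.002,0.03,0,0,1],[-0.002,0.03,0,0,1],[-0.002,0.03,0,0,1],[-0.002,0.03,0,0,1],[-0.002,0.03,0,0,1]]'
python3 -m jog '[[-0.002,0.03,0,0,1],[-0.002,0.03,0,0,1],[0,0.02,0,0,1],[0,0.01,0,0,1],[0,0,0,0,1],[0,0,0,0,1]]'
```

```text
t: 27.8
ee_pos: [0.4906, -0.373, 0.1955]
tool_rot: [[1.0, -0.002, -0.002], [-0.002, -1.0, 0.001], [-0.002, -0.001, -1.0]]
ft_force: [-0.0, -0.1, -3.8]
grip_width: 0.0221
t: 28.6
ee_pos: [0.4734, -0.1309, 0.1951]
tool_rot: [[1.0, 0.0, -0.004], [0.0, -1.0, 0.002], [-0.004, -0.002, -1.0]]
ft_force: [0.2, 0.5, -3.1]
grip_width: 0.0221
t: 29.2
ee_pos: [0.471, -0.0435, 0.1966]
tool_rot: [[1.0, 0.0, -0.002], [0.0, -1.0, -0.001], [-0.002, 0.001, -1.0]]
ft_force: [0.0, -0.1, -3.3]
grip_width: 0.0219
```

```bash
python3 -m jog '[[0,0.012,0,0,1],[-0.001,0.015,-0.01,0,1],[0,0.008,-0.025,0,1],[0,0,-0.03,0,1],[0,0,-0.02,0,1],[0,0,-0.01,0,1],[0,0,0,0,1],[0,0,0,0,1]]'
```

```text
t: 30.0
ee_pos: [0.4712, -0.0084, 0.103]
tool_rot: [[1.0, -0.001, 0.001], [-0.001, -1.0, 0.0], [0.001, -0.0, -1.0]]
ft_force: [0.2, -0.0, -3.2]
grip_width: 0.0222
```

```bash
python3 -m jog '[[-0.001,0,-0.005,0,1],[0,0,-0.004,0,1],[0,0,-0.002,0,1],[0,0,0,0,1],[0,0,0,0,1]]'
python3 -m jog '[[0,0,-0.001,0,1],[0,0,0,0,1]]'
python3 -m jog '[[0,0,-0.001,0,1],[0,0,0,0,1]]'
```

```text
t: 30.5
ee_pos: [0.4696, -0.0082, 0.0914]
tool_rot: [[1.0, -0.0, 0.0], [-0.0, -1.0, 0.0], [0.0, -0.0, -1.0]]
ft_force: [-0.7, -0.9, -2.6]
grip_width: 0.022
t: 30.7
ee_pos: [0.4695, -0.0082, 0.0903]
tool_rot: [[1.0, -0.0, 0.0], [-0.0, -1.0, -0.0], [0.0, 0.0, -1.0]]
ft_force: [-0.1, 0.2, -2.6]
grip_width: 0.0219
t: 30.9
ee_pos: [0.4694, -0.0082, 0.0892]
tool_rot: [[1.0, 0.0, -0.0], [0.0, -1.0, 0.0], [-0.0, -0.0, -1.0]]
ft_force: [1.2, -0.7, -2.8]
grip_width: 0.0219
```

```bash
python3 -m jog '[[0,0,-0.001,0,1],[0,0,0,0,1]]'
python3 -m jog '[[0,0,-0.001,0,1],[0,0,0,0,1]]'
```

```text
t: 31.1
ee_pos: [0.4696, -0.0082, 0.0884]
tool_rot: [[1.0, -0.0, 0.0], [-0.0, -1.0, 0.0], [0.0, -0.0, -1.0]]
ft_force: [-0.1, 0.3, -2.6]
grip_width: 0.0223
t: 31.3
ee_pos: [0.4701, -0.0081, 0.0882]
tool_rot: [[1.0, 0.0, 0.001], [0.0, -1.0, 0.0], [0.001, -0.0, -1.0]]
ft_force: [0.0, -0.1, 4.0]
grip_width: 0.0221
```

Contact. Release, rise, and back off sideways toward the start so the arm clears the view.

```bash
python3 -m jog '[[0,0,-0.0005,0,1],[0,0,0,0,0.7],[0,0,0,0,0.6],[0,0,0,0,0.4],[0,0,0.005,0,0.2],[0,0,0.03,0,0],[0,0,0.04,0,0],[0,0,0.04,0,0]]'
python3 -m jog '[[-0.02,0,0.02,0,0],[-0.03,-0.03,0,0,0],[-0.03,-0.04,0,0,0],[-0.02,-0.04,0,0,0],[-0.01,-0.04,0,0,0],[-0.01,-0.04,0,0,0],[0,-0.02,0,0,0],[0,0,0,0,0]]'
python3 - <<'E'
from h import *
p,d=r.snapshot("top"); c=r.camera_model("top"); cv2.imwrite("pics/t5.png",p[:,:,::-1])
P=cloud(c,d)
for n,x,y in [('red',.618,-.138),('blue',.633,.150),('yel',.581,.296),('green',.4705,-.0066),('brA',.5855,-.276),('brB',.3645,-.311)]:
    m=(d>0)&(P[...,2]>.074)&(P[...,2]<.1)&(np.hypot(P[...,0]-x,P[...,1]-y)<.03)
    print(n,m.sum(),np.median(P[m],0) if m.any() else 0)
p,d=r.snapshot("scene"); cv2.imwrite("pics/s5.png",p[:,:,::-1])
E
```

```text
t: 32.1
ee_pos: [0.4689, -0.0082, 0.2029]
tool_rot: [[1.0, -0.0, -0.002], [-0.0, -1.0, -0.0], [-0.002, 0.0, -1.0]]
ft_force: [1.1, -0.3, -0.2]
grip_width: 0.0854
t: 32.9
ee_pos: [0.3493, -0.2204, 0.2221]
tool_rot: [[1.0, -0.005, 0.001], [-0.005, -1.0, -0.001], [0.001, 0.001, -1.0]]
ft_force: [0.7, 0.1, -0.1]
grip_width: 0.0854
red 97 [ 0.61797058 -0.13626645  0.08611407]
blue 100 [0.63142125 0.14980694 0.08629682]
yel 106 [0.57998715 0.29422125 0.08592702]
green 99 [ 0.46911359 -0.00707567  0.08647104]
brA 95 [ 0.58593012 -0.27591313  0.0816422 ]
brB 0 0
```

View pics/t5.png

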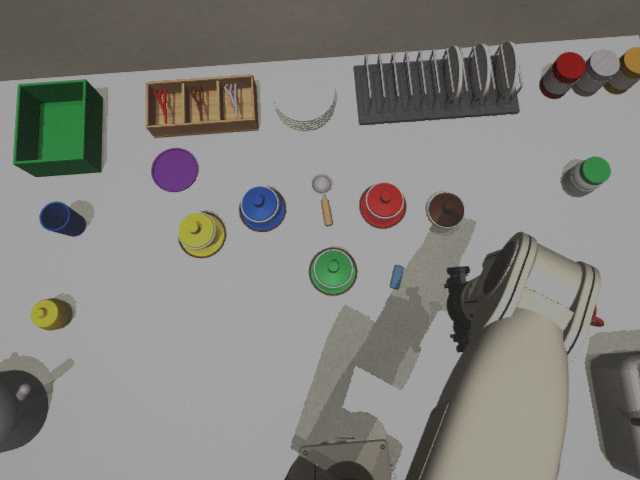

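View pics/s5.png

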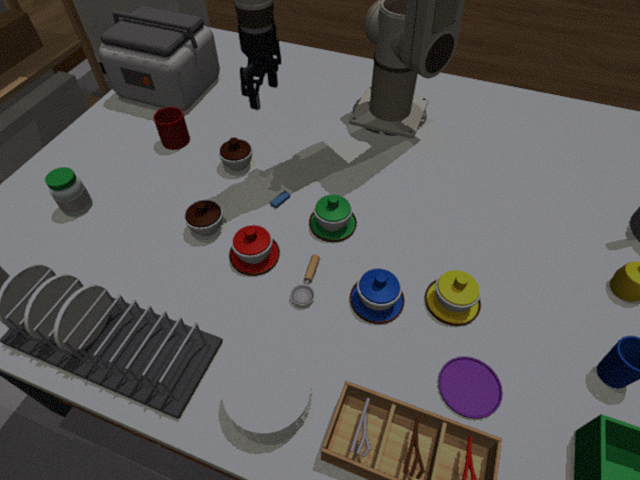

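All four bowls stand upright in the middle of their trays: red (254,247), blue (379,291), yellow (459,292) and green (333,215) in the scene view. The brown bowls at (204,217) and (236,153) look unmoved, and the arm is clear.

```bash
python3 -c "
from station import r
print(r.finish_job())"
```

```text
the job is handed in; nothing more can be done
None
```

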